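# Mix a round flask on the press-to-run mixer

### The job

First flip the orange paddle switch of the mixer over from off (leaning to the red dot) to on (leaning to the green dot). Then take the round amber flask out of its cork ring and, keeping it upright, seat its bulb in the black ring of the mixer's sprung cradle and press it down, without slamming it, until the red band on the cradle's stem has gone into the housing (15 mm or more of the 20 mm travel). Finish while still holding the flask pressed down like this, and leave the small amber bottle, the blue-capped tube and the tape roll where they are.

Things in the scene. Friction and masses are not known exactly. Their poses are not given: they have to be found in the camera images.
- mixer: White press-to-run mixer, fixed to the worktop, 120 x 210 x 45 mm (x, y, z) with a flat grey top; origin at the centre of its underside. Its +x points away from its vented front face (roughly away from the robot, turned by up to 0.45 rad), z up. The orange switch sits on the top at y = -65 mm, the ring cradle at y = +50 mm.
- switch (a joint): Hinge of the orange paddle switch, rad: 0 = off, leaning 0.6 rad to the mixer's -x (red dot); 1.2 = on, leaning 0.6 rad to +x (green dot). Its pivot runs along the mixer's y at (0, -65, 55) mm of the mixer. It moves easily (about 1 N), and past the middle (0.6) it falls by its own weight to the end it leans to and stays there. It can be pushed over with closed fingers from the red-dot side.
- switch_tip (a point): Centre of the rounded end bar of the orange paddle: 42 mm from the pivot, bar 15 mm thick and 26 mm long along the mixer's y. The point moves with the paddle: in the off state it stands 24 mm to the mixer's -x of the pivot and 90 mm above the worktop.
- cradle (a joint): Slide of the sprung cradle, m: 0 = up, grows as it is pressed down, hard stop at 0.020. The spring pushes back with about 4 N at the start of the travel, 13 N at 0.015 and 16 N at the stop (600 N/m). The flask's own weight does not press it down.
- cradle_ring (a point): Centre of the cradle's horizontal black rubber ring, at the height of the middle of its 10 mm thick bar; moves with the cradle. 93 mm above the worktop when the cradle is up. The ring is 62 mm outside, 42 mm inside, open in the middle. The flask's bulb rests on it with its centre 27 mm above this point (its lowest point 5 mm below it). Under the ring there are struts, a small metal dish and the stem; the lowest 14 mm of the visible stem is the red band.
- flask: Closed round-bottomed amber glass flask with white stopper, 0.11 to 0.22 kg, 125 mm high. Origin at the lowest point of the bulb, z up along the neck. Bulb: ball of 64 mm diameter, centre at z = 32 mm. Neck: straight, 22 mm diameter, from z = 70 to 109 mm (it flares to 36 mm towards the bulb below that), then a 27 mm rim, and the 24 mm stopper with its top at z = 125 mm. At the start it stands upright in the cork ring with this origin 3 mm above the worktop.
- flask_neck (a point): Point on the axis of the flask's neck, 90 mm above the lowest point of the bulb: a good place to grip (22 mm wide).
- flask_bulb (a point): Centre of the flask's bulb, 32 mm above its lowest point.
- flask_rest: Cork ring fixed on the worktop, in which the flask stands: 76 mm outside, 44 mm inside, 16 mm high; origin at the centre of its underside.
- amber_bottle: Small amber bottle with black cap, 33 mm diameter, 92 mm high, standing loose between flask and mixer, nearer the robot; origin at the centre of its underside. Leave it alone.
- tube_bluecap: Pale tube with blue cap, 33 mm diameter, 104 mm high, standing loose behind the gap between flask and mixer; origin at the centre of its underside. Leave it alone.
- tape_roll: Roll of paper tape, 53 mm diameter, 13 mm high, lying loose behind the work; origin at the centre of its underside. Leave it alone.
There are look-alikes about, which are no part of the job. Several things have the shape of the flask_rest; the one meant has the colours described above.

How it is judged (in metres and radians):
On the way, in this order (a step that is already met when the one before it is completed fails the run):
1. the paddle switch is on while the flask still stands in its cork ring (value of joint switch above 1.1 rad and distance between flask and flask_rest below 0.02 m), for 0.2 s.
2. the flask is lifted clear of its cork ring in the gripper (z of flask in the frame of flask_rest above 0.03 m and contact force between flask and the fingers above 1 N), for 0.2 s.
At the end, for the whole second after the job is handed in: Switch on (over 1.1 rad). Flask seated in the cradle ring (bulb centre within 6 mm of its axis, at most 32 mm above it), upright (0.2 rad), still, held by the fingers (over 3 N), pressing the cradle down by more than 12.5 mm with over 6 N (value of joint switch above 1.1 rad and value of joint cradle above 0.0125 m and horizontal distance between flask_bulb and cradle_ring below 0.006 m and z of flask_bulb in the frame of cradle_ring below 0.032 m and angle between flask's own z axis and vertical below 0.2 rad and contact force between flask and mixer above 6 N and contact force between flask and the fingers above 3 N and linear speed of flask below 0.02 m/s); the arm keeps its last pose, push and grip.
It fails at once if the flask is tipped over (more than 0.8 rad) (angle between flask's own z axis and vertical above 0.8 rad).
It fails at once if the flask is slammed or crushed onto the mixer (over 60 N) (contact force between flask and mixer above 60 N).
It fails at once if the amber bottle is disturbed (30 mm) (distance of amber_bottle from where it was at the start of the episode above 0.03 m).
It fails at once if the blue-capped tube is disturbed (30 mm) (distance of tube_bluecap from where it was at the start of the episode above 0.03 m).
It fails at once if the tape roll is disturbed (30 mm) (distance of tape_roll from where it was at the start of the episode above 0.03 m).
It also fails if it takes over 54 s, if anything falls off the work surface, if the arm or the gripper's body presses on something with over 40 N, if the wrist force passes 120 N, or if a joint passes its speed limit or range.

### The arm

A 6-joint arm with a two-finger parallel gripper is mounted at the origin on a cart in front of the work surface, level with it; the furniture and walls round the work are solid. World frame = base frame: x ahead of the robot, y to its left, z up, the work surface at z = 0. Lengths are in mm, angles in rad, forces in N, time in s.
With the tool pointing down it reaches from about 275 to 1000 mm from the base axis. Payload 8.4 kg.
Tool frame: the origin (TCP) lies between the finger pads; the fingertips stand 11 mm ahead of it and the grasp point (between the pads) lies 8 mm behind it; z points along the fingers, y is the direction in which the jaws open and shut (so a half turn about z gives the same grasp; the last joint's range is limited). The gripper opens to 85 mm and grips with 20 to 120 N. Pads are 22 mm wide; open, the fingers measure 114 mm over their backs; the gripper's body (76 mm by 85 mm) begins 54 mm behind the grasp point. The pads swing forward as they close: fully open they stand 13 mm farther back than shut.
Start: joints at [1.271, 0.353, 1.633, -0, 1.155, -0.002], TCP at [183.385, 597.493, 242.281] pointing down, gripper open.
Joint ranges: [-2.63, 2.63], [-0.92, 2.1], [0.06, 2.66], [-1.3, 4.44], [0, 2.69], [-3.02, 3.02]. Speed limits (rad/s): [2.22, 2.22, 2.79, 3.14, 3.14, 3.14].

### API

Orientations are given as [roll, pitch, yaw] about the fixed x, y, z axes, in that order (R = Rz(yaw) Ry(pitch) Rx(roll)).
In Python, from rig import r, eyes gives the robot as it stands. The module is installed in compiled form; this text tells all that it offers.
- The arm moves only by the tool servo_tool, never from a script. Its argument "rows" is a list of rows, each a list of 3 entries, a list of its own where there are three numbers: the shift along the world's x, y, z in cm, then the turn about the world's z in rad, then the finger opening in cm, from 0 to 8.54. A call has 1 to 5 rows; each row shifts and turns the commanded pose from where the row before left it; what a row does not reach is not made up. A row lasts 1/12 s, in which the tool goes at most 41.7 mm and 7.16 degrees, less where a joint would pass 70% of its speed; a pose out of reach is approached as far as the arm can. A call is refused whole if a number of a shift passes 4.17 or a number of a turn 0.125, either way. A call with a gripper value outside its range is refused whole. The fingers move at their own pace and stop on an object; "squeeze" is the grip in N (left out, the last holds). Time passes only in rows, so rows that do not move let the fingers close. It gives the time, the measured TCP pose, the force and the opening at its end, in the units of the state.
- r.sense(): the state, without advancing time (a new reading comes with each control period).
- eyes.grab_frame(name): name is "side" or "top"; returns a dict with "frame" (400x640x3 uint8, red, green, blue), "depth" (400x640 float32, mm along the optical axis (not along the pixel's ray), 0 where there is no reading), "vertical_fov" (degrees; the focal length in pixels is half the picture's height over the tangent of half this angle, whatever the lens; pixels are square), "cx", "cy" (the principal point, pixels), "camera_from_world" (4x4, takes a point from world to camera coordinates). Camera axes: x right, y down, z forward; pixel columns grow to the right and rows downward; lengths in mm; the calibration is good to about 2 mm. A picture is of the moment at which its call begins.
- r.sign_off(): hands the job in, once; it reports no verdict.
The state is a dict: "clock": time; "qpos": joint angles; "qvel": joint speeds; "joint_efforts": joint torques, N m; "eef_pos": TCP position; "tcp_rot": TCP orientation; "contact_force": force on the tool from outside, world axes, zero at the start; "wrist_torque": the same for the moment, N m; "opening": opening from 0.0 (shut) to 1.0 (fully open).
Only numpy, scipy, OpenCV 4.12 (cv2) and the standard library are available. Lean on these libraries where they do the work, as an engineer would, in place of code of your own. Each camera call takes 0.05 s, during which the arm holds its last target.

## Working session

There is one attempt and no reset: what is moved stays moved. The work goes in short steps, Python scripts to look and compute and a tool call to move; the robot and the scene stay as the last step left them, time stands still between calls to the robot, and variables do not carry over. Pictures are saved under pics/ and viewed, and the job is handed in when it is done.

Besides the shell and the picture viewer there is one more tool, called after "Emit:" by a JSON object that holds its "name" and its "arguments". servo_tool: Moves the arm, as the interface text tells. Its arguments: {"type":"object","properties":{"rows":{"type":"array"},"squeeze":{"type":"number"}},"required":["rows"]}

```bash
mkdir -p pics
cat > h.py <<'E'
import numpy as np, cv2
from rig import r, eyes
def grab(n):
    f=eyes.grab_frame(n); np.savez('last_%s.npz'%n,**{k:np.array(v) for k,v in f.items()}); return f
def load(n): return dict(np.load('last_%s.npz'%n))
def save(f,p,box=None,s=1):
    im=f['frame'][:,:,::-1]
    if box: im=im[box[1]:box[3],box[0]:box[2]]
    im=cv2.resize(im,None,fx=s,fy=s,interpolation=cv2.INTER_CUBIC); cv2.imwrite(p,im)
def foc(f): return 200/np.tan(np.radians(float(f['vertical_fov']))/2)
def P(f,u,v,z=None):
    # world point: by depth, or by intersecting plane z
    T=np.linalg.inv(f['camera_from_world']); k=foc(f)
    d=np.array([(u-f['cx'])/k,(v-f['cy'])/k,1.])
    if z is None:
        return T[:3,:3]@(d*float(f['depth'][int(v),int(u)]))+T[:3,3]
    w=T[:3,:3]@d; o=T[:3,3]; return o+w*(z-o[2])/w[2]
def proj(f,p):
    c=f['camera_from_world']@np.append(p,1); k=foc(f); return c[0]/c[2]*k+f['cx'],c[1]/c[2]*k+f['cy']
E
python3 - <<'E'
from h import *
for n in('side','top'):
    f=grab(n); save(f,'pics/%s0.png'%n,s=1.25); print(n,f['vertical_fov'],f['cx'],f['cy'],np.linalg.inv(f['camera_from_world']).round(2))
print(r.sense())
E
```

```text
side 52.95527512130354 315.56814693070953 202.26265456471842 [[ 1.0000e+00 -0.0000e+00 -1.0000e-02  6.0103e+02]
 [ 1.0000e-02 -5.5000e-01  8.4000e-01 -7.7532e+02]
 [-1.0000e-02 -8.4000e-01 -5.5000e-01  6.5423e+02]
 [ 0.0000e+00  0.0000e+00  0.0000e+00  1.0000e+00]]
top 55.81776068028908 318.4617926921589 200.44603374607772 [[-2.0000e-02 -9.9000e-01  1.7000e-01  4.5063e+02]
 [-1.0000e+00  2.0000e-02 -0.0000e+00  6.0570e+01]
 [-0.0000e+00 -1.7000e-01 -9.9000e-01  9.2537e+02]
 [ 0.0000e+00  0.0000e+00  0.0000e+00  1.0000e+00]]
{'clock': 0.1, 'qpos': array([ 1.27059297e+00,  3.53591269e-01,  1.63405427e+00, -3.66813229e-05,
        1.15522496e+00, -2.38827395e-03]), 'qvel': array([-0.00018808, -0.00244017, -0.00368006, -0.0008614 ,  0.00072413,
        0.00032656]), 'joint_efforts': array([-3.34180286e-04, -6.06364775e+01, -3.42817998e+01, -2.33865791e-05,
        3.85793115e-03, -1.46833918e-05]), 'eef_pos': array([183.27469604, 597.08560144, 241.63137526]), 'tcp_rot': array([-3.14031474e+00,  3.04883459e-05,  2.84379242e+00]), 'contact_force': array([ 0.00888762, -0.07342876,  0.12142611]), 'wrist_torque': array([ 0.02516497, -0.01389663, -0.01722781]), 'opening': 1.000658839557476}
```

View pics/side0.png

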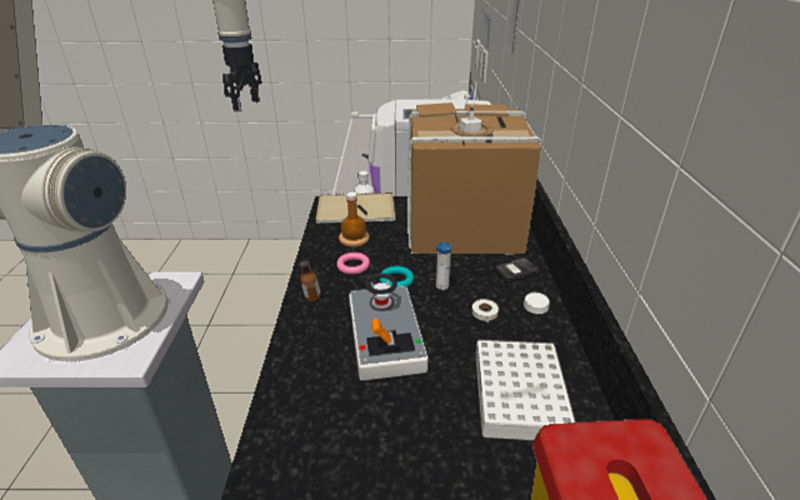

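View pics/top0.png

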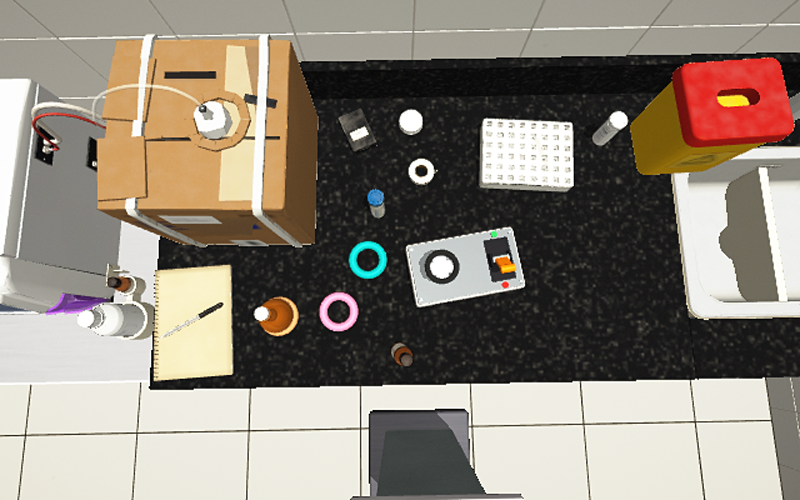

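The side view shows the flask at about (352,228), the mixer at (388,335), the amber bottle at (310,285) and the tube at (443,265). Three things have the ring shape in the 800 px top view: pink (338,311), cyan (367,259) and cork-brown (280,316). The cork one holds the amber flask, so it fits the description. I'll enlarge to confirm.

Run:
```python
from h import *
f=load('top'); save(f,'pics/t1.png',(190,170,430,300),3.3)
save(load('side'),'pics/s1.png',(230,140,370,310),3.4)
```

```text
(no output)
```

View pics/t1.png

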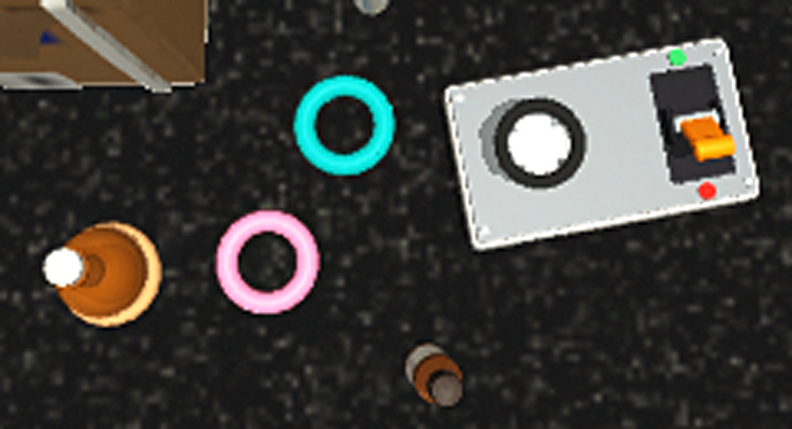

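View pics/s1.png

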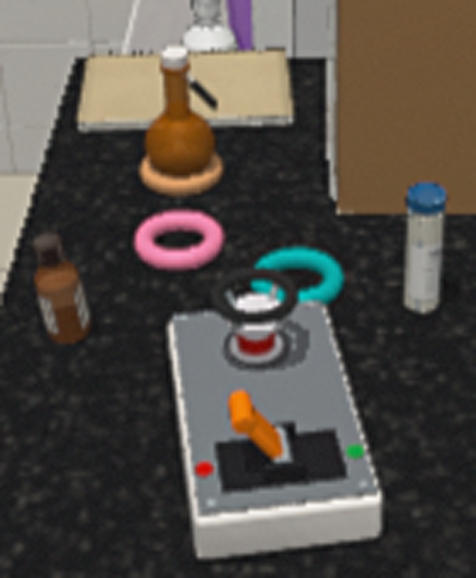

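Run:
```python
from h import *
f=load('top'); s=load('side')
T=lambda a,b,z:P(f,190+a/3.3,170+b/3.3,z)
S=lambda a,b,z:P(s,230+a/3.4,140+b/3.4,z)
print('stopper',T(64,267,128),S(174,50,128)); 
c=np.array([T(a,b,45) for a,b in((445,88),(722,40),(760,195),(480,248))])
m=c.mean(0);print('corners',c.round(1),'mixer',m)
print('lens',[np.linalg.norm(c[i]-c[i-1]).round(1) for i in range(4)])
ax=(c[0]-c[3]+c[1]-c[2]);th=np.arctan2(ax[1],ax[0]);ay=(c[0]-c[1]+c[3]-c[2]);print('yaw',th,np.arctan2(-ay[0],ay[1]))
X=np.array([np.cos(th),np.sin(th)]);Y=np.array([-X[1],X[0]])
print('ring pred',m[:2]+50*Y,'meas',T(539,143,95),S(256,298,93))
print('tip pred',m[:2]-65*Y-24*X,T(713,147,95),'pivot',m[:2]-65*Y)
print('bottle',T(446,388,92),S(47,245,92),'tube cap',P(f,376/1.25,197/1.25,104),S(427,192,104))
# circle fits
h=cv2.cvtColor(f['frame'],cv2.COLOR_RGB2HSV)
# white stopper centroid
for n,(x0,y0,x1,y1) in {'stop':(198,240,220,262)}.items():
    w=(h[y0:y1,x0:x1,1]<60)&(h[y0:y1,x0:x1,2]>170); yy,xx=np.nonzero(w); print(xx.mean()+x0,yy.mean()+y0,w.sum(),P(f,xx.mean()+x0,yy.mean()+y0,126))
w=(f['depth']>0);a=190+539/3.3
print('depthpts',P(f,209,251),P(f,406,215))
# ring depth points z 85..105
T4=np.linalg.inv(f['camera_from_world']);k=foc(f)
v,u=np.mgrid[170:245,310:430];d=f['depth'][v,u]
p=np.stack([(u-f['cx'])/k*d,(v-f['cy'])/k*d,d],-1)@T4[:3,:3].T+T4[:3,3]
q=p[(p[...,2]>88)&(p[...,2]<103)];q=q[q[:,1]>m[1]];print(len(q),q.min(0),q.max(0),cv2.minEnclosingCircle(q[:,:2].astype(np.float32)))
v,u=np.mgrid[225:275,195:250];d=f['depth'][v,u]
p=np.stack([(u-f['cx'])/k*d,(v-f['cy'])/k*d,d],-1)@T4[:3,:3].T+T4[:3,3]
q=p[p[...,2]>118];print('stopper top',len(q),q.mean(0),(q.min(0)+q.max(0))/2)
```

```text
stopper [485.66373749 289.66896828 128.        ] [488.82133475 288.61544001 128.        ]
corners [[ 611.9   43.7   45. ]
 [ 643.4 -157.2   45. ]
 [ 530.8 -177.4   45. ]
 [ 497.2   21.6   45. ]] mixer [570.81207953 -67.33794998  45.        ]
lens [np.float64(116.8), np.float64(203.4), np.float64(114.4), np.float64(201.8)]
yaw 0.18428922631448724 0.16146649456214457
ring pred [561.64968744 -18.18461264] meas [563.96582151 -17.69384902  95.        ] [567.5568795  -22.60436551  93.        ]
tip pred [ 559.12958734 -135.63523672] [ 559.08239652 -134.44951182   95.        ] pivot [ 582.72318926 -131.23728851]
bottle [404.2491611  48.2127166  92.       ] [413.2819582   44.00413713  92.        ] tube cap [691.51403688  97.10189702 104.        ] [693.44680019  95.38533799 104.        ]
208.67 250.58 100 [486.46608669 291.786257   126.        ]
depthpts [485.44575645 290.1978174  129.00919368] [ 558.21390483 -134.5173599    93.88763848]
321 [535.35487669 -47.88695905  91.56322159] [594.10302951  12.15075665 102.19251472] ((564.8331909179688, -17.49936294555664), 30.80500602722168)
stopper top 117 [484.57731284 278.55945648 168.44628007] [474.54569433 181.83897847 522.10180136]
```

Emit:
{"name": "servo_tool", "arguments": {"rows": [[[1.4,-3.0,0],0.1,0],[[1.4,-3.0,0],0.1,0],[[1.4,-3.0,0],0.1,0],[[1.4,-3.0,0],0.1,0],[[1.4,-3.0,0],0.07,0]]}}

```text
clock: 0.52
eef_pos: [253.6, 445.9, 241.9]
tcp_rot: [-3.141, -0.0, -2.964]
contact_force: [0.6, 0.5, -0.5]
opening: 0.298
```

Emit:
{"name": "servo_tool", "arguments": {"rows": [[[1.4,-3.1,0],0,0],[[1.4,-3.1,0],0,0],[[1.4,-3.1,0],0,0],[[1.4,-3.1,0],0,0],[[1.4,-3.1,0],0,0]]}}

```text
clock: 0.93
eef_pos: [323.5, 290.8, 242.1]
tcp_rot: [-3.141, -0.0, -2.969]
contact_force: [-0.0, -0.3, 1.0]
opening: 0.001
```

Emit:
{"name": "servo_tool", "arguments": {"rows": [[[1.4,-3.1,0],0,0],[[1.4,-3.1,0],0,0],[[1.4,-3.1,0],0,0],[[1.4,-3.1,0],0,0],[[1.4,-3.1,0],0,0]]}}

```text
clock: 1.35
eef_pos: [393.5, 135.8, 242.2]
tcp_rot: [3.142, -0.0, -2.969]
contact_force: [0.7, 0.2, -0.2]
opening: 0.001
```

Emit:
{"name": "servo_tool", "arguments": {"rows": [[[1.4,-3.1,0],0,0],[[1.4,-3.1,0],0,0],[[1.4,-3.1,0],0,0],[[1.4,-3.1,0],0,0],[[1.4,-3.1,0],0,0]]}}

```text
clock: 1.77
eef_pos: [463.6, -19.3, 242.2]
tcp_rot: [3.141, -0.0, -2.97]
contact_force: [0.6, 0.7, 0.1]
opening: -0.001
```

Emit:
{"name": "servo_tool", "arguments": {"rows": [[[1.3,-3.1,0],0,0],[[1.3,-3.1,0],0,0],[[1.3,-3.1,0],0,0],[[1.3,-3.1,0],0,0],[[0,0,-2.5],0,0]]}}

```text
clock: 2.18
eef_pos: [520.2, -147.0, 220.8]
tcp_rot: [-3.136, 0.008, -2.972]
contact_force: [0.4, -0.1, 0.3]
opening: 0.0
```

Emit:
{"name": "servo_tool", "arguments": {"rows": [[[0,0,-3],0,0],[[0,0,-3],0,0],[[0,0,-3],0,0],[[0,0,-2],0,0],[[0,0,-1.5],0,0]]}}

```text
clock: 2.6
eef_pos: [514.0, -141.2, 89.8]
tcp_rot: [3.14, -0.003, -2.97]
contact_force: [0.2, -0.6, 0.3]
opening: -0.001
```

Run:
```python
from h import *
f=grab('side'); save(f,'pics/s2.png',(230,140,430,310),3.4); print(r.sense()['eef_pos'])
```

```text
[ 512.87707894 -140.83478678   87.9489869 ]
```

View pics/s2.png

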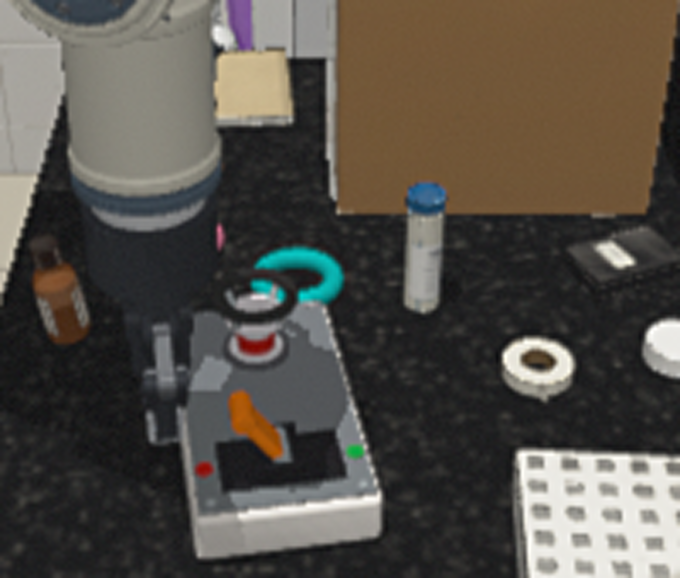

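The fingertips at crop (165,435) are level with the paddle bar at (242,408) on its red-dot side. I'll push now.

Emit:
{"name": "servo_tool", "arguments": {"rows": [[[1.0,0.17,0],0,0],[[1.0,0.17,0],0,0],[[1.0,0.17,0],0,0],[[1.0,0.17,0],0,0],[[1.0,0.17,0],0,0]]}}

```text
clock: 3.07
eef_pos: [567.5, -132.9, 93.4]
tcp_rot: [-3.141, 0.002, -2.969]
contact_force: [0.2, -0.7, -0.2]
opening: -0.003
```

Emit:
{"name": "servo_tool", "arguments": {"rows": [[[0.9,0.15,0],0,0],[[0.9,0.15,0],0,0],[[0,0,0],0,0],[[-1.5,-0.3,0],0,0],[[-2,-0.3,1],0,0]]}}

```text
clock: 3.48
eef_pos: [548.2, -135.7, 100.9]
tcp_rot: [3.141, -0.001, -2.968]
contact_force: [-0.1, -0.1, 0.1]
opening: -0.001
```

Run:
```python
from h import *
f=grab('side'); save(f,'pics/s3.png',(230,140,430,310),3.4); print(r.sense()['eef_pos'])
```

```text
[ 544.19321987 -136.02901771  102.60758863]
```

View pics/s3.png

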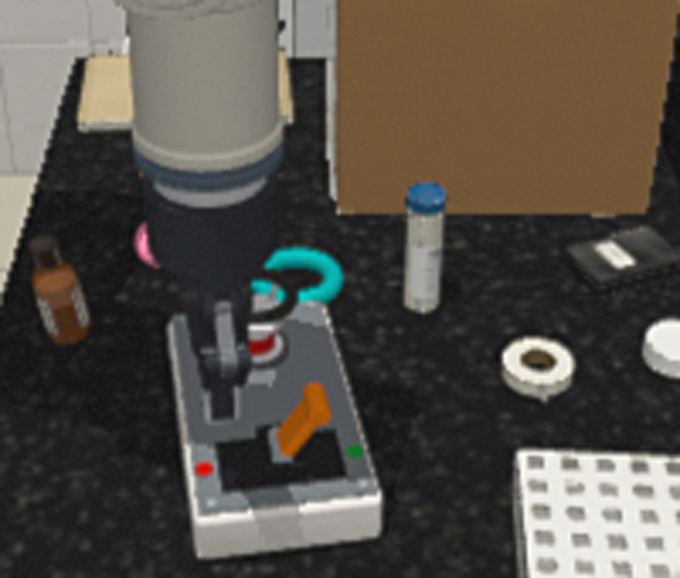

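The paddle now leans to the green dot, with its bar at crop (315,400). Next I rise and go to the flask.

Emit:
{"name": "servo_tool", "arguments": {"rows": [[[0,0,3],0,0],[[0,0,3.5],0,0],[[0,0,3.5],0,2],[[-0.5,2,2.5],0,4],[[-0.5,3,0],0,6]]}}

```text
clock: 3.95
eef_pos: [541.3, -87.7, 233.0]
tcp_rot: [-3.138, 0.008, -2.972]
contact_force: [1.6, 0.6, 0.2]
opening: 0.419
```

Emit:
{"name": "servo_tool", "arguments": {"rows": [[[-0.5,3.5,0],0,6],[[-0.5,3.5,0],0,6],[[-0.5,3.5,0],0,6],[[-0.5,3.5,0],0,6],[[-0.5,3.5,0],0,6]]}}

```text
clock: 4.37
eef_pos: [512.7, 90.4, 227.5]
tcp_rot: [3.142, 0.0, -2.97]
contact_force: [1.1, -0.6, -0.1]
opening: 0.699
```

Emit:
{"name": "servo_tool", "arguments": {"rows": [[[-0.5,3.5,0],0,6],[[-0.5,3.5,0],0,6],[[-0.5,3.5,0],0,6],[[-0.5,3.5,0],0,6],[[0,3.5,0],0,6]]}}

```text
clock: 4.78
eef_pos: [492.1, 265.5, 227.4]
tcp_rot: [-3.141, -0.001, -2.969]
contact_force: [0.1, -0.0, 0.4]
opening: 0.701
```

Emit:
{"name": "servo_tool", "arguments": {"rows": [[[0,2.0,0],0,6],[[0,0,0],0,6]]}}

```text
clock: 4.95
eef_pos: [493.1, 287.7, 227.4]
tcp_rot: [3.14, 0.001, -2.967]
contact_force: [-0.5, -0.5, -0.9]
opening: 0.704
```

Run:
```python
from h import *
f=grab('side'); save(f,'pics/s4.png',(200,60,400,230),3.4); print(r.sense()['eef_pos'],r.sense()['opening'],r.sense()['qpos'])
```

```text
[492.97796162 285.62911359 227.17363709] 0.7043054933829619 [ 5.22460334e-01  2.83037534e-01  1.76891597e+00  7.38297100e-05
  1.08968064e+00 -1.22340878e+00]
```

View pics/s4.png

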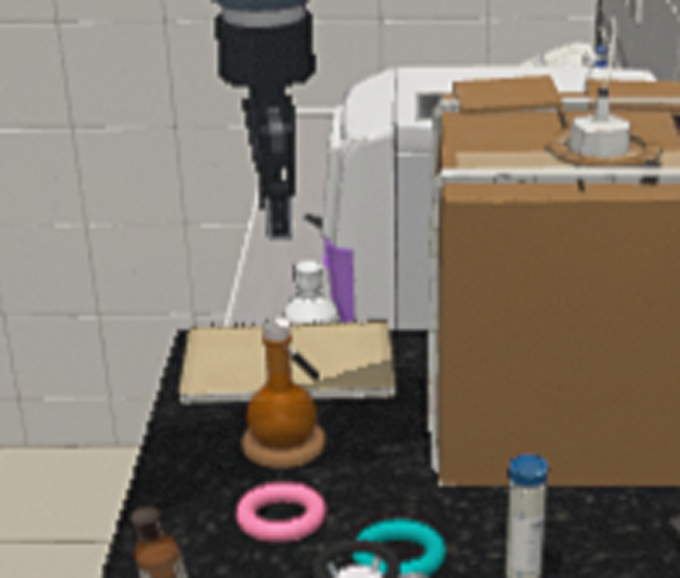

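The gripper, fingertips at crop (278,235), hangs over the flask stopper at (277,328). I'll trim the position and descend.

Emit:
{"name": "servo_tool", "arguments": {"rows": [[[-0.6,0.4,-2],0,6],[[0,0,-3.5],0,6],[[0,0,-3.5],0,6],[[0,0,-3.0],0,6],[[0,0,-2.2],0,6]]}}

```text
clock: 5.42
eef_pos: [486.2, 285.9, 82.9]
tcp_rot: [-3.14, -0.003, -2.97]
contact_force: [-0.3, 0.2, -0.2]
opening: 0.704
```

Emit:
{"name": "servo_tool", "arguments": {"rows": [[[0,0,0],0,6],[[0,0,0],0,6]]}}

```text
clock: 5.58
eef_pos: [486.8, 286.5, 84.7]
tcp_rot: [-3.14, -0.003, -2.97]
contact_force: [-0.4, 0.5, 0.7]
opening: 0.703
```

Run:
```python
from h import *
f=grab('side'); save(f,'pics/s5.png',(240,100,340,210),5); print(r.sense()['eef_pos'],r.sense()['contact_force'])
f=grab('top'); save(f,'pics/t5.png',(150,190,300,300),5)
```

```text
[487.82247137 287.35236989  86.07259562] [-0.45294026 -0.27223411  0.20749002]
```

View pics/s5.png

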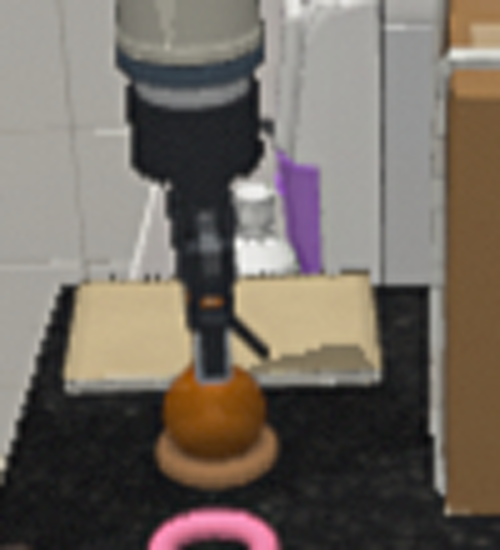

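View pics/t5.png

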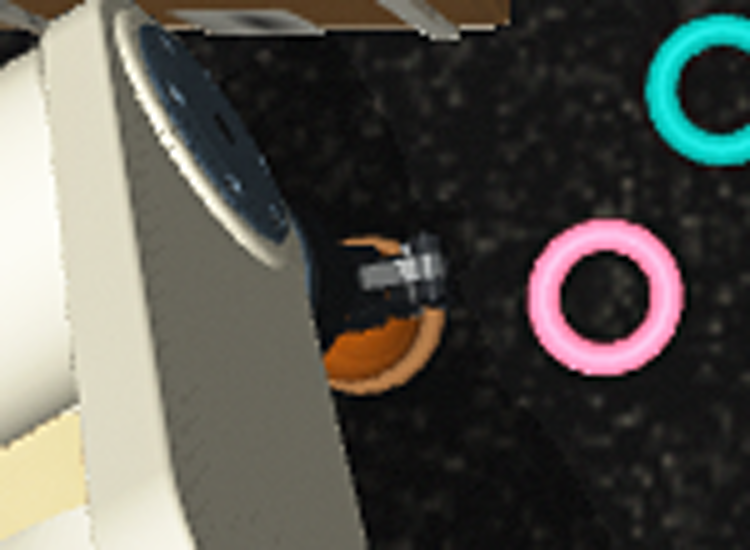

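The fingers stand around the neck, at side crop (212,350) above the bulb at (214,410). I'll close.

Emit:
{"name": "servo_tool", "arguments": {"rows": [[[0,0,0],0,3.5],[[0,0,0],0,2.5],[[0,0,0],0,1],[[0,0,0],0,0.5],[[0,0,0],0,0.5]], "squeeze": 70}}

```text
clock: 6.1
eef_pos: [488.6, 291.0, 87.2]
tcp_rot: [3.137, 0.004, -2.971]
contact_force: [-3.1, 11.3, 7.9]
opening: 0.249
```

Emit:
{"name": "servo_tool", "arguments": {"rows": [[[0,0,0],0,0.5],[[0,0,1.0],0,0.5],[[0,0,1.0],0,0.5],[[0,0,1.5],0,0.5],[[0,0,1.5],0,0.5]]}}

```text
clock: 6.52
eef_pos: [487.1, 287.6, 136.3]
tcp_rot: [-3.141, -0.001, -2.969]
contact_force: [0.8, -0.7, -1.4]
opening: 0.249
```

Emit:
{"name": "servo_tool", "arguments": {"rows": [[[0,0,2.5],0,0.5],[[0,0,2.5],0,0.5],[[0,0,2.5],0,0.5],[[0,0,0],0,0.5],[[0,0,0],0,0.5]]}}

```text
clock: 6.93
eef_pos: [488.1, 288.2, 212.3]
tcp_rot: [3.141, 0.003, -2.969]
contact_force: [-1.7, -0.0, -2.5]
opening: 0.249
```

Run:
```python
from h import *
f=grab('side'); save(f,'pics/s6.png',(230,60,350,210),3.9); print(r.sense())
```

```text
{'clock': 6.9833, 'qpos': array([ 5.30869983e-01,  2.94458608e-01,  1.79332668e+00, -2.76754568e-04,
        1.05298747e+00, -1.21198349e+00]), 'qvel': array([ 0.00030134,  0.02765724,  0.02141466,  0.00252406, -0.00611716,
        0.00120432]), 'joint_efforts': array([ 2.64153605e-04, -5.70156205e+01, -3.41717291e+01, -4.45849102e-03,
       -1.23308098e-02,  3.57361923e-04]), 'eef_pos': array([487.32293964, 287.74750308, 210.77892803]), 'tcp_rot': array([ 3.14153001e+00,  8.52144549e-04, -2.96939865e+00]), 'contact_force': array([-0.35052696,  0.33895923, -2.84787273]), 'wrist_torque': array([ 0.01243263,  0.0348013 , -0.00865113]), 'opening': 0.24485078613068323}
```

View pics/s6.png

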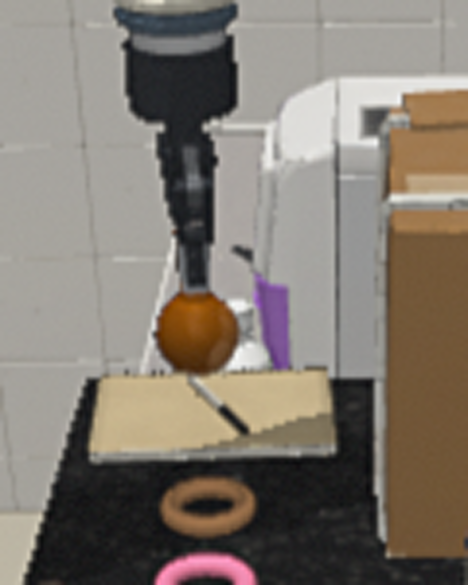

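The flask is up (bulb at crop (197,332)) and upright, and the cork ring at (208,505) is empty. I'll carry it to above the cradle.

Emit:
{"name": "servo_tool", "arguments": {"rows": [[[0.4,-1.5,0],0,0.5],[[0.8,-3.0,0],0,0.5],[[0.8,-3.0,0],0,0.5],[[0.8,-3.0,0],0,0.5],[[0.8,-3.0,0],0,0.5]]}}

```text
clock: 7.4
eef_pos: [522.4, 151.4, 208.8]
tcp_rot: [-3.141, -0.003, -2.969]
contact_force: [0.4, -0.2, -2.2]
opening: 0.251
```

Emit:
{"name": "servo_tool", "arguments": {"rows": [[[0.8,-3.0,0],0,0.5],[[0.8,-3.0,0],0,0.5],[[0.8,-3.0,0],0,0.5],[[0.8,-3.0,0],0,0.5],[[0.5,-2.2,0],0,0.5]]}}

```text
clock: 7.82
eef_pos: [559.8, 8.5, 208.8]
tcp_rot: [-3.141, -0.003, -2.97]
contact_force: [0.3, 0.3, -1.9]
opening: 0.246
```

Emit:
{"name": "servo_tool", "arguments": {"rows": [[[0.2,-1.9,0],0,0.5],[[0,0,0],0,0.5],[[0,0,0],0,0.5],[[0,0,0],0,0.5]]}}

```text
clock: 8.15
eef_pos: [561.6, -7.7, 209.3]
tcp_rot: [3.141, -0.002, -2.97]
contact_force: [0.5, 0.5, -2.2]
opening: 0.248
```

Run:
```python
from h import *
f=grab('side'); save(f,'pics/s7.png',(240,130,360,270),4); print(r.sense()['eef_pos'],r.sense()['contact_force'])
f=grab('top'); save(f,'pics/t7.png',(250,160,430,280),4.4);print(r.sense()['eef_pos'])
```

```text
[561.72938032  -7.29070362 209.50723769] [ 0.6648883  -0.25903289 -1.61626588]
[561.87908376  -7.1066881  209.74644912]
```

View pics/s7.png

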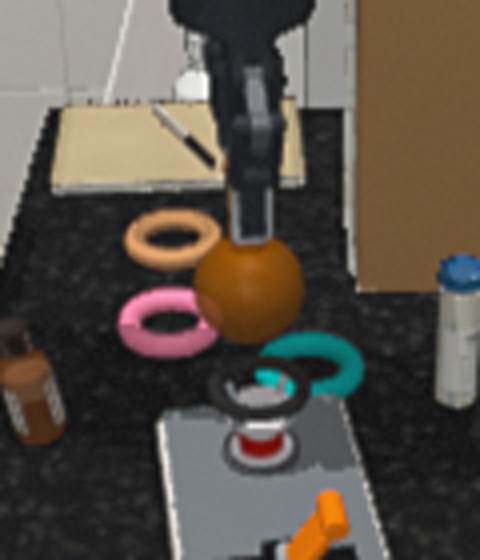

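View pics/t7.png

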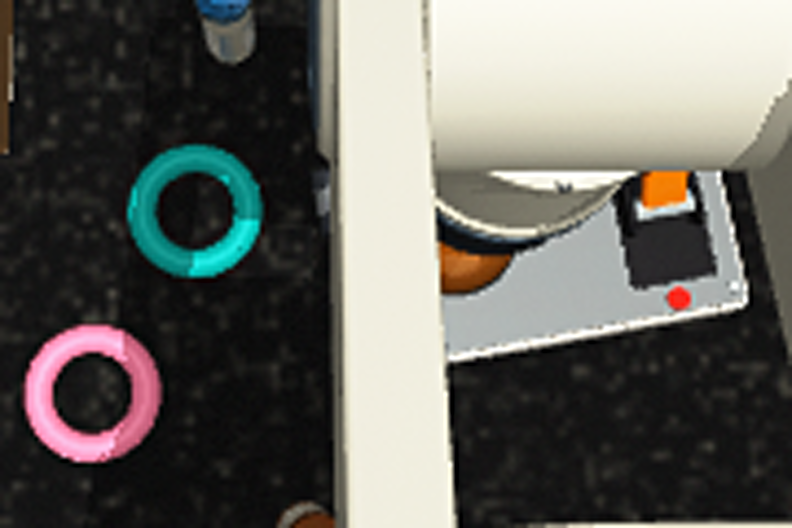

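```bash
cat >> h.py <<'E'
from scipy.optimize import least_squares
def cloud(f,x0,y0,x1,y1):
    T4=np.linalg.inv(f['camera_from_world']);k=foc(f)
    v,u=np.mgrid[y0:y1,x0:x1];d=f['depth'][y0:y1,x0:x1].astype(float)
    p=np.stack([(u+.0-f['cx'])/k*d,(v-f['cy'])/k*d,d],-1)@T4[:3,:3].T+T4[:3,3]
    return p,f['frame'][y0:y1,x0:x1].astype(int),d
def bulb(f,box,zmax=1e9):
    p,c,d=cloud(f,*box); h=cv2.cvtColor(c.astype(np.uint8),cv2.COLOR_RGB2HSV)
    m=(h[...,0]<18)&(h[...,1]>190)&(h[...,2]>60)&(d>0); m=cv2.erode(m.astype(np.uint8),np.ones((3,3)))>0
    q=p[m&(p[...,2]<zmax)]; o=least_squares(lambda s:np.linalg.norm(q-s,axis=1)-32,q.mean(0)+[0,20,-10],loss='soft_l1'); return o.x,len(q),np.abs(o.fun).mean()
def ringfit(f,box,zlo,zhi,c0):
    # torus R=26, r=5 fit
    p,c,d=cloud(f,*box); dark=c.max(-1)<75
    q=p[dark&(d>0)&(p[...,2]>zlo)&(p[...,2]<zhi)]
    q=q[np.abs(np.linalg.norm(q[:,:2]-c0[:2],axis=1)-26)<12]
    def e(s):
        v=q-s; return np.hypot(np.hypot(v[:,0],v[:,1])-26,v[:,2])-5
    o=least_squares(e,c0,loss='soft_l1'); return o.x,len(q),np.abs(o.fun).mean()
E
python3 - <<'E'
from h import *
f=load('side'); b=(285,180,322,222)
print('bulb',bulb(f,b))
rb=(288,214,322,240)
print('ring',ringfit(f,rb,84,104,np.array([565,-18,93.])))
u=302.25;v=202
T4=np.linalg.inv(f['camera_from_world']);k=foc(f);w=T4[:3,:3]@np.array([(u-f['cx'])/k,(v-f['cy'])/k,1]);o=T4[:3,3]
for y in(-7,-10):print(o+w*(y-o[1])/w[1])
print('ring pix',P(f,240+260/4,130+387/4,94))
E
```

```text
bulb (array([560.30360218,  -6.31852288, 155.77632148]), 361, np.float64(1.057780754854992))
ring (array([565.2450305 , -15.12382909,  90.37292987]), 207, np.float64(0.9037654135036023))
[561.54323167  -7.         154.3055691 ]
[561.69739822 -10.         156.25759591]
ring pix [566.83150128 -20.44102681  94.        ]
```

Emit:
{"name": "servo_tool", "arguments": {"rows": [[[0.3,-0.6,-0.8],0,0.5],[[0.1,-0.4,-1.0],0,0.5],[[0,0,-0.7],0,0.5],[[0,0,0],0,0.5],[[0,0,0],0,0.5]]}}

```text
clock: 8.67
eef_pos: [565.7, -17.9, 184.3]
tcp_rot: [3.141, -0.002, -2.969]
contact_force: [0.3, 0.7, -1.2]
opening: 0.248
```

Run:
```python
from h import *
f=grab('side'); save(f,'pics/s8.png',(240,130,360,270),4); print(r.sense()['eef_pos'],r.sense()['contact_force'])
print('bulb',bulb(f,(285,180,325,235)))
print('ring',ringfit(f,(288,214,322,240),84,104,np.array([565,-18,93.])))
```

```text
[566.17147257 -17.90506972 184.86570426] [-0.05319534  0.15246897 -1.14080542]
bulb (array([564.69032137, -16.96722707, 130.8574764 ]), 310, np.float64(0.9552362315259516))
ring (array([565.32158096, -14.90656111,  90.20453876]), 133, np.float64(0.8421608997686206))
```

View pics/s8.png

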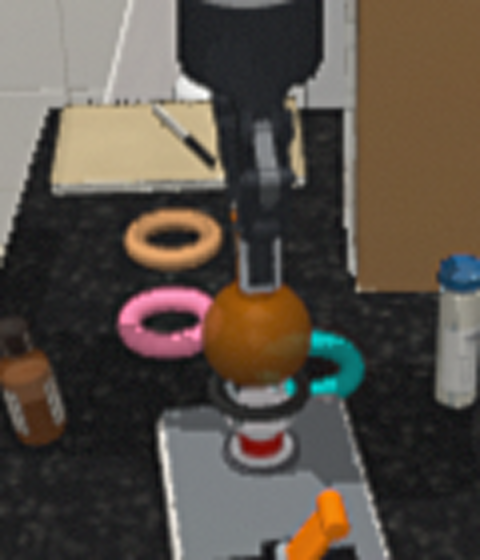

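The bulb (258,333) stands centred over the ring (260,388), about 13 mm above its seat. I'll go down slowly.

Emit:
{"name": "servo_tool", "arguments": {"rows": [[[0,0.1,-0.4],0,0.5],[[0,0,-0.4],0,0.5],[[0,0,-0.4],0,0.5],[[0,0,-0.3],0,0.5],[[0,0,-0.2],0,0.5]]}}

```text
clock: 9.13
eef_pos: [566.5, -16.8, 168.2]
tcp_rot: [3.141, 0.0, -2.969]
contact_force: [-1.4, 1.3, 5.1]
opening: 0.245
```

Emit:
{"name": "servo_tool", "arguments": {"rows": [[[0,0,-0.3],0,0.5],[[0,0,-0.3],0,0.5],[[0,0,-0.2],0,0.5],[[0,0,0],0,0.5]]}}

```text
clock: 9.47
eef_pos: [566.6, -16.7, 160.7]
tcp_rot: [3.141, 0.001, -2.969]
contact_force: [-1.9, 2.2, 9.1]
opening: 0.242
```

Run:
```python
from h import *
f=grab('side'); save(f,'pics/s9.png',(240,130,360,270),4); print(r.sense()['eef_pos'],r.sense()['contact_force'])
print('bulb',bulb(f,(285,180,325,235)))
```

```text
[566.69245112 -16.74456207 160.90809939] [-1.35454289  2.16026148  9.3518986 ]
bulb (array([565.28348619, -15.77255461, 107.71128102]), 279, np.float64(1.0783383896496312))
```

View pics/s9.png

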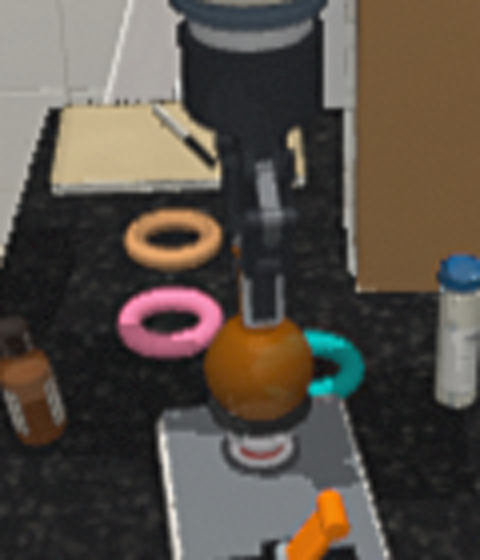

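The bulb is seated, and the red band at (262,452) is nearly gone. The force is about 9.4 N plus the flask's weight, so roughly 12 mm of travel. I'll press about 5 mm more with a small centring nudge.

Emit:
{"name": "servo_tool", "arguments": {"rows": [[[-0.1,0.1,-0.2],0,0.5],[[0,0,-0.2],0,0.5],[[0,0,-0.1],0,0.5],[[0,0,0],0,0.5],[[0,0,0],0,0.5]]}}

```text
clock: 9.93
eef_pos: [566.3, -15.8, 156.5]
tcp_rot: [-3.141, 0.002, -2.969]
contact_force: [-2.0, 1.3, 11.3]
opening: 0.249
```

Emit:
{"name": "servo_tool", "arguments": {"rows": [[[0,0,0],0,0.5],[[0,0,0],0,0.5],[[0,0,0],0,0.5]]}}

```text
clock: 10.18
eef_pos: [566.3, -15.8, 156.6]
tcp_rot: [-3.141, 0.002, -2.969]
contact_force: [-1.9, 1.7, 10.6]
opening: 0.252
```

Run:
```python
from h import *
f=grab('side'); save(f,'pics/s10.png',(265,180,345,290),5.3); s=r.sense();print(s['eef_pos'],s['contact_force'],s['tcp_rot'],s['opening'])
print('bulb',bulb(f,(285,180,325,240)));print('ring',ringfit(f,(288,220,322,250),66,90,np.array([565,-16,75.])))
```

```text
[566.29812869 -15.83440801 156.58689791] [-2.26241434  1.49218261 11.23817651] [-3.14148518e+00  2.18684440e-03 -2.96952592e+00] 0.2524380065095516
bulb (array([565.28169563, -14.80617677, 103.35175305]), 261, np.float64(1.0867870055834536))
ring (array([564.40609255, -15.38301226,  76.19086414]), 124, np.float64(1.0611742249193086))
```

View pics/s10.png

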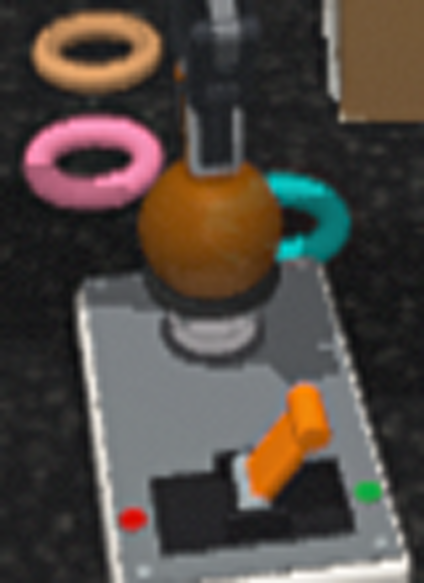

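The red band has disappeared. The ring dropped about 14 mm and the bulb is 27 mm above it. I'll press 2 mm more for margin.

Emit:
{"name": "servo_tool", "arguments": {"rows": [[[-0.1,0,-0.1],0,0.5],[[0,0,-0.1],0,0.5],[[0,0,0],0,0.5],[[0,0,0],0,0.5],[[0,0,0],0,0.5]]}}

```text
clock: 10.65
eef_pos: [566.0, -15.8, 154.9]
tcp_rot: [-3.141, 0.004, -2.969]
contact_force: [-1.0, 1.6, 12.1]
opening: 0.252
```

Emit:
{"name": "servo_tool", "arguments": {"rows": [[[0,0,0],0,0.5],[[0,0,0],0,0.5],[[0,0,0],0,0.5],[[0,0,0],0,0.5],[[0,0,0],0,0.5]]}}

```text
clock: 11.07
eef_pos: [566.0, -15.8, 154.9]
tcp_rot: [-3.141, 0.004, -2.969]
contact_force: [-0.5, 1.1, 12.3]
opening: 0.247
```

Run:
```python
from h import *
f=grab('side'); save(f,'pics/s11.png',(220,110,370,290),3.3); s=r.sense();print(s['eef_pos'],s['contact_force'],s['tcp_rot'],s['opening'])
print('bulb',bulb(f,(285,180,325,240)));print('ring',ringfit(f,(288,220,322,250),64,90,np.array([565,-16,75.])))
```

```text
[566.02843411 -15.86164691 154.9480226 ] [-0.8796997   1.18338968 12.38891535] [-3.14113906  0.00376638 -2.96947176] 0.25115875314296876
bulb (array([565.05085606, -14.51275557, 101.83871931]), 248, np.float64(1.0932069016698203))
ring (array([564.68558029, -15.33713085,  74.9421847 ]), 132, np.float64(1.3289963915225458))
```

View pics/s11.png

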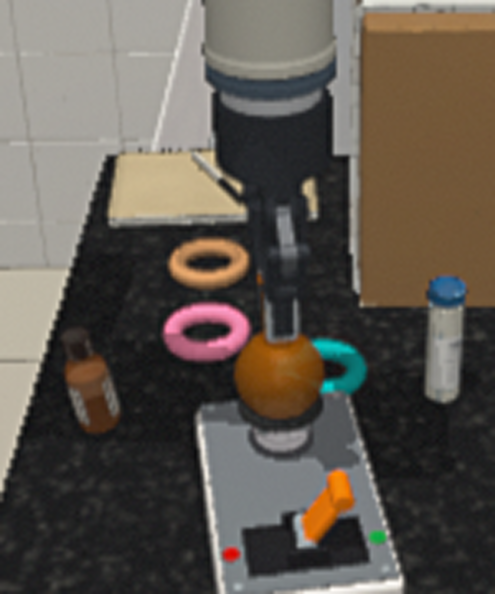

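The bulb (280,375) is seated, no red band shows, the paddle (335,500) leans to green, and the bottle and tube stand where they were. I'll hand in.

Run:
```python
from rig import r
print(r.sign_off())
```

```text
the job is handed in; nothing more can be done
None
```

I flipped the switch to on, then lifted the flask out of its cork ring and pressed it down in the cradle. The job was handed in at about 11 s, with the flask still held down; hand-in reports no verdict.

- **Switch:** in the last picture the paddle leans to the green dot.
- **Seating:** the bulb is about 1 mm off the ring's axis and 27 mm above it. The tool, and with it the flask, is within 0.01 rad of vertical.
- **Press:** the red band is gone. The camera fit puts the cradle's travel at about 15 mm. The force reading (12.4 N plus roughly 2 N of flask weight) suggests about 17 mm. Both are above the 12.5 mm needed.
- **Grip:** the fingers hold the neck at about 21 mm opening, with 70 N of squeeze set.
- **Other items:** the bottle and tube look unmoved. The tape roll was outside the last crop and I did not re-check it, but the arm never went near it.
- **Disagreement:** the two cameras disagreed by 2–3 mm on the ring's position across the bench (y), so I centred the flask using the side view alone.

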